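# Refill the science-kit tube caddy and hold it up

### The job

On the toy shop counter, take the sample tube that stands alone in the small wooden stand, put it fully home in the one empty hole of the four-hole wooden caddy while the caddy stands on the counter, and let go of it. Then take the full caddy by its handle, lift it so that it is at least 10 cm clear of the counter with all four tubes still fully in, and finish holding it there, level and still: do not put it down. Never tip the caddy over steeply, and leave the toy car, the game box and the jar where they are.

Things in the scene. Friction and masses are not known exactly. Their poses are not given: they have to be found in the camera images.
- caddy: The caddy: a loose pale wooden block 150 x 150 x 40 mm with a hole near each corner (96 mm apart both ways, centres 48 mm from the middle in x and y) and an arch handle over the middle; 0.4 to 0.6 kg empty. Origin: centre of its underside; x axis along the handle bar, z up. It may stand at any yaw.
- caddy_grip (a point): Centre of the caddy's handle bar: a level wooden bar 68 mm long (along the caddy's x), 16 mm wide (caddy's y) and 16 mm high, carried by two steel posts 10 mm thick, 26 mm either side of the middle. The point is 122 mm above the caddy's underside; the axes are those of the caddy. The bar is free between the posts: pinch it across its 16 mm width from above. The tops of tubes that are home stand 108 mm above the caddy's underside.
- caddy_hole0 (a point): Centre of the mouth of a hole of the caddy (26 mm diameter, 32 mm deep, 2 mm chamfer), level with the top of its wooden block, 40 mm above the block's underside; block corner at caddy x +48, y +48 mm. A tube fully home in it has its cap centre 58 mm straight above this point. Whether it is occupied must be seen from the tubes.
- caddy_hole1 (a point): Centre of the mouth of a hole of the caddy (26 mm diameter, 32 mm deep, 2 mm chamfer), level with the top of its wooden block, 40 mm above the block's underside; block corner at caddy x -48, y +48 mm. A tube fully home in it has its cap centre 58 mm straight above this point. Whether it is occupied must be seen from the tubes.
- caddy_hole2 (a point): Centre of the mouth of a hole of the caddy (26 mm diameter, 32 mm deep, 2 mm chamfer), level with the top of its wooden block, 40 mm above the block's underside; block corner at caddy x -48, y -48 mm. A tube fully home in it has its cap centre 58 mm straight above this point. Whether it is occupied must be seen from the tubes.
- caddy_hole3 (a point): Centre of the mouth of a hole of the caddy (26 mm diameter, 32 mm deep, 2 mm chamfer), level with the top of its wooden block, 40 mm above the block's underside; block corner at caddy x +48, y -48 mm. A tube fully home in it has its cap centre 58 mm straight above this point. Whether it is occupied must be seen from the tubes.
- stand: The stand: a fixed pale wooden block 64 x 64 x 40 mm with one hole in the middle (26 mm diameter, 32 mm deep), in which the lone tube stands with its foot 8 mm above the counter. Origin: centre of its underside, z up.
- tube4_cap (a point): A capped sample tube, the lone one that starts in the small stand: white plastic tube 24 mm diameter, narrowing over its lowest 11 mm to a 10 mm wide foot, with a grey cap 28 mm diameter and 20 mm high on top, 100 mm long in all, 25 to 50 g. The point is the centre of the cap, on the tube's axis, 10 mm below its top and 90 mm above its foot; z axis points up along the tube. Take it by the cap.
- tube1_cap (a point): A capped sample tube, one of the three that start in the caddy: white plastic tube 24 mm diameter, narrowing over its lowest 11 mm to a 10 mm wide foot, with a grey cap 28 mm diameter and 20 mm high on top, 100 mm long in all, 35 g. The point is the centre of the cap, on the tube's axis, 10 mm below its top and 90 mm above its foot; z axis points up along the tube. Take it by the cap.
- tube2_cap (a point): A capped sample tube, one of the three that start in the caddy: white plastic tube 24 mm diameter, narrowing over its lowest 11 mm to a 10 mm wide foot, with a grey cap 28 mm diameter and 20 mm high on top, 100 mm long in all, 35 g. The point is the centre of the cap, on the tube's axis, 10 mm below its top and 90 mm above its foot; z axis points up along the tube. Take it by the cap.
- tube3_cap (a point): A capped sample tube, one of the three that start in the caddy: white plastic tube 24 mm diameter, narrowing over its lowest 11 mm to a 10 mm wide foot, with a grey cap 28 mm diameter and 20 mm high on top, 100 mm long in all, 35 g. The point is the centre of the cap, on the tube's axis, 10 mm below its top and 90 mm above its foot; z axis points up along the tube. Take it by the cap.
- car_center (a point): A wooden toy car 100 x 64 x 49 mm, loose, not to be disturbed; the point is 25 mm above its underside, x along its length.
- gamebox_center (a point): A purple boxed game 90 x 140 x 40 mm lying flat, loose, not to be disturbed; the point is its centre.
- jar_center (a point): A closed jar 68 mm diameter, 90 mm high, loose, not to be disturbed; the point is its centre.
- tube4: The lone tube's body; origin at the centre of its foot, z up along the tube. Same tube as point tube4_cap.
Things that resemble listed ones, but are neither listed nor needed, are in the scene too. Of the things that look like the stand, take the one that is farthest to the robot's right at the start. Leave any green look-alike of the tube4 alone.

How it is judged:
By the outcome, as a careful person would: the job done as asked, in the order asked, and still so for the second after the job is handed in, while the arm keeps its last pose, push and grip.
It also fails if it takes over 59 s, if anything falls off the work surface, if the arm or the gripper's body presses on something with over 40 N, if the wrist force passes 120 N, or if a joint passes its speed limit or range.

### The arm

A 7-joint arm with a two-finger parallel gripper is mounted at the origin on the work surface. World frame = base frame: x ahead of the robot, y to its left, z up, the work surface at z = 0. Lengths are in m, angles in rad, forces in N, time in s.
With the tool pointing down it reaches from about 0.4 to 0.85 m from the base axis. Payload 6.9 kg.
Tool frame: the origin (TCP) lies midway between the tips of the shut fingers; the grasp point (between the pads) lies 19 mm behind it; y points along the fingers, x is the direction in which the jaws open and shut, and the axes are right-handed (so a half turn about y gives the same grasp; the last joint's range is limited). The gripper opens to 85 mm and grips with 20 to 120 N. Pads are 22 mm wide; open, the fingers measure 114 mm over their backs; the gripper's body (76 mm by 85 mm) begins 54 mm behind the grasp point. The pads swing forward as they close: fully open they stand 13 mm farther back than shut.
Start: joints at [-1.095, 0.507, -0.238, 1.5, 0.126, 1.149, -0.155], TCP at [0.226, 0.583, 0.231] pointing down, gripper open.
Joint ranges: [-3.08, 3.08], [-0.24, 2.05], [-1.43, 1.35], [0, 2.5], [-1.52, 4.66], [0.17, 1.96], [-2.89, 2.89]. Speed limits (rad/s): [2.39, 2.39, 3.14, 3.14, 3.14, 3.14, 3.14].

### API

Orientations are given as a rotation vector (axis times angle).
In Python, from cell import ctrl, vision, sign_off, outline_of gives the robot as it stands.
- The arm moves only by the tool carry_out, never from a script. Its arguments are lists of equal length, an entry for each row: "rot": the turn, a rotation vector about the tool's x, y, z in rad, a list of three; "slide": the shift along the tool's x, y, z in cm, a list of three; "claw": the closure, from 0 (fully open) to 1 (shut). In form: {"rot": [[wx, wy, wz], ...], "slide": [[x, y, z], ...], "claw": [claw, ...]}. A call has 1 to 8 rows; each row is the pose to reach, as a shift and turn from the pose commanded when the call began, along the tool's axes at that moment; what a row does not reach only later rows make up. A row lasts 1/12 s, in which the tool goes at most 41.7 mm and 7.16 degrees, less where a joint would pass 70% of its speed; a pose out of reach is approached as far as the arm can. A call with a gripper value outside its range is refused whole. The fingers move at their own pace and stop on an object; "grip_force" is the grip in N (left out, the last holds). Time passes only in rows, so rows that repeat a pose let the fingers close. It gives the time, the measured TCP pose, the force and the opening at its end, in the units of the state.
- ctrl.sense(): the state, without advancing time (a new reading comes with each control period).
- vision.snapshot(name): name is "scene" or "top"; returns the picture (400x640x3 uint8, blue, green, red); there is no depth.
- vision.camera_info(name): a dict with "camera_matrix" (3x3 intrinsics, pixels), "rvec" (rotation vector, rad) and "tvec" (3), from world to camera coordinates, as OpenCV has them. Camera axes: x right, y down, z forward; pixel columns grow to the right and rows downward; lengths in m; the calibration is good to about 2 mm. A picture is of the moment at which its call begins. camera_info takes no time and is no camera call.
- sign_off(): hands the job in, once; it reports no verdict.
Trained networks look in the newest picture that a camera, given by its name, has taken for a name from the list of things; names that differ only in an ending like _2 or _b are one class to them, and where a whole thing is asked for, a point or a joint stands for the part that bears it (a point fixed in the world has none). Each returns a list of dicts, best first, with "conf" (0 to 1); they miss things now and then, are a little off and sometimes report something else, mostly with a low value. They report only what shows in the picture. A call takes as long as a camera call. They do not tell look-alikes from the thing itself.
- outline_of(camera, thing): "pixels" (400x640 bool, what is visible of it) and "extent" ([centre column, centre row, width, height] in pixels, round what is visible of it).
The state is a dict: "t": time; "joints": joint angles; "qvel": joint speeds; "joint_efforts": joint torques, N m; "tcp_pos": TCP position; "tcp_rot": TCP orientation; "contact_force": force on the tool from outside, world axes, zero at the start; "wrist_torque": the same for the moment, N m; "grip_width": opening from 0.0 (shut) to 1.0 (fully open).
Only numpy, scipy, OpenCV 4.12 (cv2) and the standard library are available. Lean on these libraries where they do the work, as an engineer would, in place of code of your own. Each camera call takes 0.05 s, during which the arm holds its last target.

## Working session

There is one attempt and no reset: what is moved stays moved. The work goes in short steps, Python scripts to look and compute and a tool call to move; the robot and the scene stay as the last step left them, time stands still between calls to the robot, and variables do not carry over. Pictures are saved under pics/ and viewed, and the job is handed in when it is done.

Besides the shell and the picture viewer there is one more tool, called after "Request:" by a JSON object that holds its "op" and its "data". carry_out: Moves the arm, as the interface text tells. Its arguments: {"type":"object","properties":{"rot":{"type":"array"},"slide":{"type":"array"},"claw":{"type":"array"},"grip_force":{"type":"number"}},"required":["rot","slide","claw"]}

```bash
ls; mkdir -p pics; python3 - <<'E'
from cell import ctrl, vision
import cv2, numpy as np
s=ctrl.sense()
for k,v in s.items(): print(k,np.round(v,4))
for n in ("scene","top"):
    im=vision.snapshot(n); cv2.imwrite(f"pics/{n}0.png",im)
    i=vision.camera_info(n); print(n,{k:np.round(v,4).tolist() for k,v in i.items()})
E
```

```text
pics
t 0.0
joints [-1.0955  0.5083 -0.2375  1.5011  0.1257  1.149  -0.1548]
qvel [-0.0009  0.0015 -0.001   0.0015 -0.0014 -0.0007  0.0005]
joint_efforts [ 1.00000e-04 -6.20593e+01 -2.18640e+00 -2.49641e+01  1.26000e-02
  1.21000e-02 -0.00000e+00]
tcp_pos [0.2258 0.5822 0.2304]
tcp_rot [-1.3628 -0.9315  0.934 ]
contact_force [ 0.1933 -0.5406 -0.1763]
wrist_torque [ 0.0055 -0.0319  0.0335]
grip_width 1.0
scene {'camera_matrix': [[442.4972, 0.0, 317.9068], [0.0, 442.4972, 201.9699], [0.0, 0.0, 1.0]], 'rvec': [2.0718, 0.5361, -0.2718], 'tvec': [-0.525, -0.0287, 1.2701]}
top {'camera_matrix': [[446.2414, 0.0, 332.1709], [0.0, 446.2414, 194.2525], [0.0, 0.0, 1.0]], 'rvec': [2.09, -2.1405, 0.2067], 'tvec': [0.0906, 0.5584, 0.9888]}
```

View pics/scene0.png

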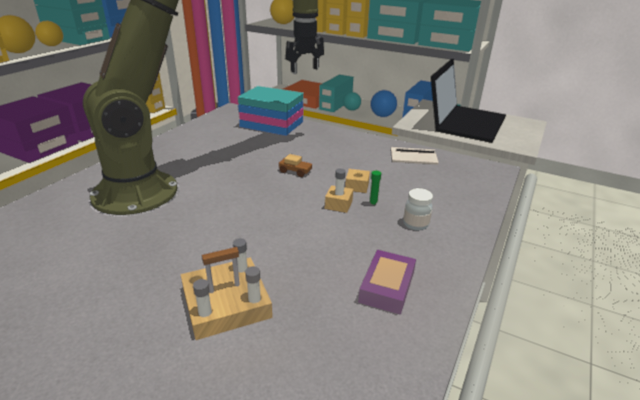

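View pics/top0.png

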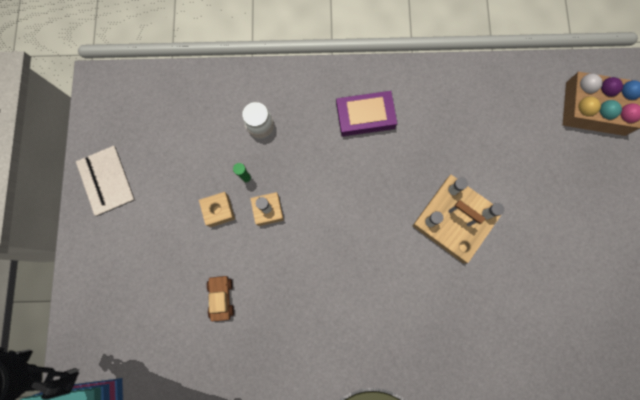

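Top view: base at the bottom (372,400). There is an empty stand at (215,210) and a stand with a grey-capped tube at (267,209), with a green look-alike at (242,172). The caddy is at (460,220), and its empty hole is near (464,246). Next I'll run the networks and enlarge crops.

```bash
cat > h.py <<'E'
import numpy as np, cv2
from cell import ctrl, vision, outline_of
from scipy.spatial.transform import Rotation as R
def cam(n):
    i=vision.camera_info(n); return np.array(i["camera_matrix"],float),np.array(i["rvec"],float).ravel(),np.array(i["tvec"],float).ravel()
def proj(n,P):
    K,r,t=cam(n); return cv2.projectPoints(np.atleast_2d(np.array(P,float)),r,t,K,None)[0][:,0]
def ray(n,uv,z):
    K,r,t=cam(n); M=R.from_rotvec(r).as_matrix(); d=M.T@np.linalg.inv(K)@np.array([uv[0],uv[1],1.]); c=-M.T@t
    return c+d*(z-c[2])/d[2]
def crop(im,x0,y0,w,h,f,name):
    c=cv2.resize(im[y0:y0+h,x0:x0+w],None,fx=f,fy=f,interpolation=cv2.INTER_CUBIC)
    for k in range(0,w,10): cv2.putText(c,str(x0+k),(k*f,8),0,.3,(0,0,255),1); cv2.line(c,(k*f,9),(k*f,14),(0,0,255),1)
    for k in range(0,h,10): cv2.putText(c,str(y0+k),(0,k*f+4),0,.3,(0,0,255),1)
    cv2.imwrite(name,c)
E
python3 - <<'E'
from h import *
for n,zz in (("top",0),("scene",0)):
    for th,z in (("tube4_cap",.098),("stand",.02),("caddy",.02),("caddy_grip",.122),("jar_center",.045),("gamebox_center",.02),("car_center",.025)):
        for d in outline_of(n,th)[:5]:
            e=d["extent"]; ys,xs=np.nonzero(d["pixels"]); c=(xs.mean(),ys.mean())
            print(n,th,round(d["conf"],2),np.round(e,1),len(xs),np.round(c,1),np.round(ray(n,c,z),3))
im=cv2.imread("pics/top0.png"); crop(im,195,150,100,80,8,"pics/t_stand.png"); crop(im,405,170,105,100,6,"pics/t_cad.png")
im=cv2.imread("pics/scene0.png"); crop(im,315,155,80,65,9,"pics/s_stand.png"); crop(im,175,230,110,110,5,"pics/s_cad.png")
print(proj("top",[[0,0,0]]),proj("scene",[[0,0,0]]))
E
```

```text
top tube4_cap 0.74 [243.7 175.2  20.3  21.6] 251 [242.1 173. ] [0.606 0.28  0.098]
top tube4_cap 0.6 [263.8 205.8  13.5  16.3] 157 [263.2 205.1] [0.531 0.232 0.098]
top stand 0.91 [218.  210.1  41.2  35.7] 911 [216.9 209.8] [0.536 0.356 0.02 ]
top stand 0.85 [266.9 209.5  31.   30.6] 649 [268.  210.6] [0.531 0.233 0.02 ]
top caddy 0.65 [456.6 220.1  84.7  87.1] 3789 [457.2 221.1] [ 0.495 -0.22   0.02 ]
top caddy_grip 0.6 [458.5 219.6  91.   91.3] 3955 [457.  220.7] [ 0.482 -0.191  0.122]
top jar_center 0.81 [260.3 123.3  30.8  41. ] 846 [258.3 120.9] [0.75  0.254 0.045]
top jar_center 0.56 [493.6 211.7  25.1  13.7] 232 [493.5 210.9] [ 0.513 -0.3    0.045]
top gamebox_center 0.64 [265.6 208.5  34.1  28.4] 652 [268.3 210.4] [0.532 0.232 0.02 ]
top car_center 0.68 [221.5 298.6  32.   51.9] 1045 [219.9 298.5] [0.328 0.342 0.025]
scene tube4_cap 0.78 [373.8 187.1  11.   33.9] 318 [374.  186.3] [0.641 0.215 0.098]
scene tube4_cap 0.53 [339.8 181.2  13.7  24.8] 234 [339.1 181.1] [0.552 0.194 0.098]
scene stand 0.78 [336.5 198.6  28.4  26.8] 575 [337.5 199.1] [0.535 0.228 0.02 ]
scene stand 0.75 [357.2 178.8  29.5  26. ] 476 [357.2 179.6] [0.536 0.357 0.02 ]
scene caddy 0.79 [226.2 294.2  88.4  94.2] 4425 [223.9 295.2] [ 0.5   -0.222  0.02 ]
scene caddy_grip 0.7 [226.1 292.2  89.6  94.4] 4628 [223.6 295.3] [ 0.575 -0.302  0.122]
scene caddy_grip 0.6 [338.5 181.8  11.   33.3] 282 [339.2 181.5] [0.571 0.154 0.122]
scene caddy_grip 0.26 [416.6 210.   29.1  43.2] 1026 [417.3 208.9] [0.779 0.129 0.122]
scene jar_center 0.91 [416.8 209.2  30.2  41.6] 990 [417.3 208.6] [0.751 0.252 0.045]
scene gamebox_center 0.71 [200.3 299.   16.5  42.7] 514 [201.9 296.3] [ 0.464 -0.246  0.02 ]
scene gamebox_center 0.66 [386.9 278.6  55.9  65.3] 2608 [386.7 281.1] [ 0.773 -0.018  0.02 ]
scene car_center 0.71 [293.4 165.7  37.9  22.5] 529 [293.9 164.6] [0.329 0.337 0.025]
[[373.07180024 446.25451837]] [[134.99822637 191.95404699]]
```

View pics/t_stand.png

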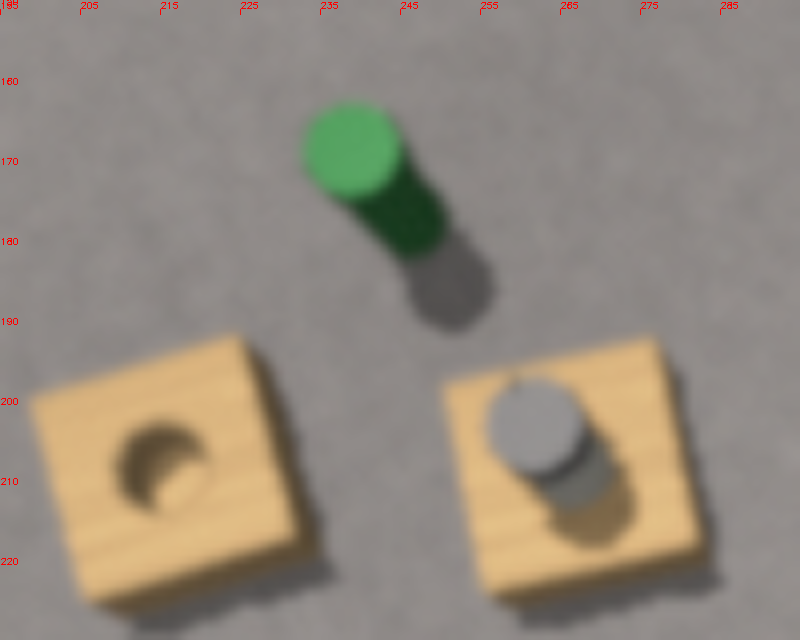

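View pics/t_cad.png

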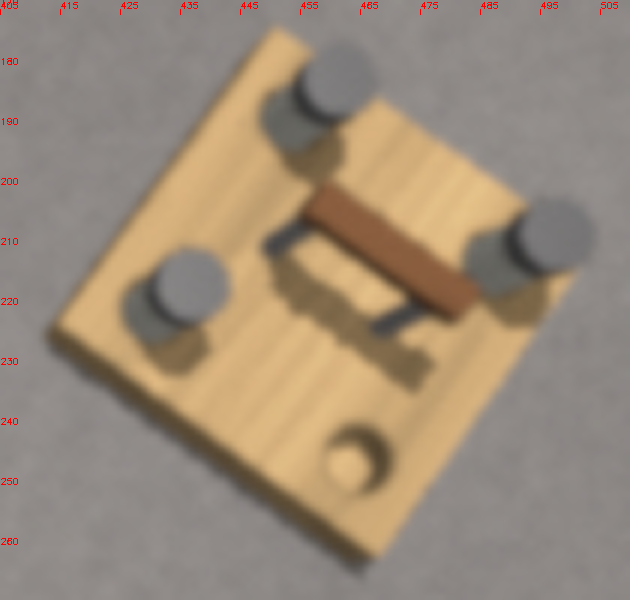

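View pics/s_stand.png

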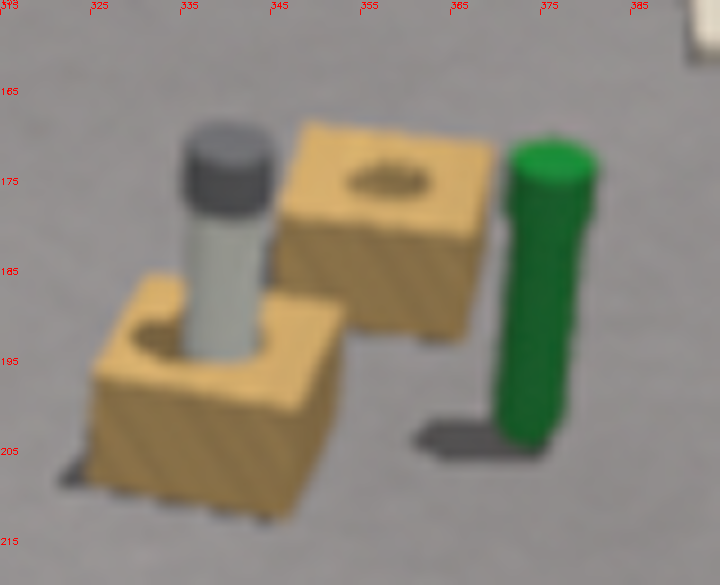

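View pics/s_cad.png

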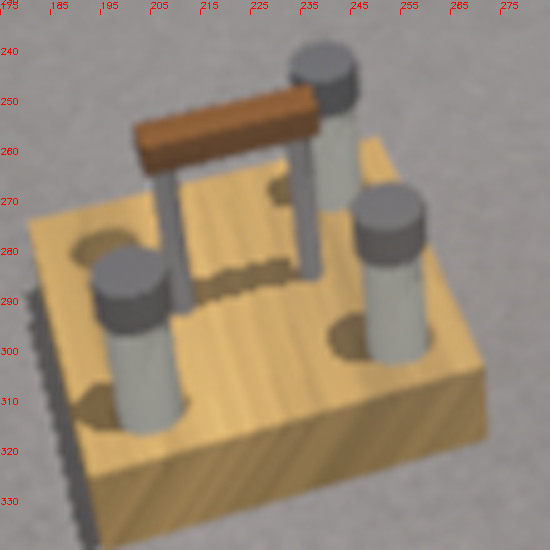

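```bash
cat > fit.py <<'E'
from h import *
from scipy.optimize import least_squares
def px(pts,x0,y0,f): return np.array(pts,float)/f+[x0+.5/f-.5,y0+.5/f-.5]
S={"top":px([(443,382),(655,338),(702,549),(490,595),(536,425)],195,150,8),
   "scene":px([(345,302),(300,410),(92,373),(155,275),(231,145)],315,155,9)}
C={"top":px([(280,28),(580,275),(378,557),(58,325),(338,79),(557,235),(192,286),(357,460)],405,170,6),
   "scene":px([(486,367),(90,478),(30,220),(378,138),(390,203),(131,270),(323,62),(108,250)],175,230,5)}
a=.032
SM=np.array([(a,a,.04),(a,-a,.04),(-a,-a,.04),(-a,a,.04),(0,0,.108)])
b=.075;c=.048
CM=np.array([(b,b,.04),(b,-b,.04),(-b,-b,.04),(-b,b,.04),(c,c,.108),(c,-c,.108),(-c,c,.108),(-c,-c,.04)])
def place(M,p):
    x,y,w=p; q=M.copy(); q[:,0]=x+np.cos(w)*M[:,0]-np.sin(w)*M[:,1]; q[:,1]=y+np.sin(w)*M[:,0]+np.cos(w)*M[:,1]; return q
def show(name,O,M,p0):
    for cams in (["top"],["scene"],["top","scene"]):
        w={k:np.ones(len(M)) for k in O}
        if len(M)==8: w["scene"][7]=0
        f=lambda p: np.concatenate([((proj(n,place(M,p))-O[n])*w[n][:,None]).ravel() for n in cams])
        s=least_squares(f,p0); print(name,cams,np.round(s.x,4),"deg",round(np.degrees(s.x[2]),2)); print(np.round(s.fun.reshape(-1,2),1).tolist())
    return s.x
ps=show("stand",S,SM,[.53,.232,.2])
pc=show("caddy",C,CM,[.495,-.22,-.7])
for n in S: print(n,"tube4 from cap z.108",ray(n,S[n][4],.108))
print("empty hole",place(CM,pc)[7])
E
python3 fit.py
python3 -c "
from h import *
s=ctrl.sense(); print(R.from_rotvec(s['tcp_rot']).as_matrix().round(3), s['t'])"
```

```text
stand ['top'] [0.5349 0.2342 0.2047] deg 11.73
[[0.4, 0.5], [0.2, 0.0], [-0.2, -0.4], [-0.3, -0.0], [-0.1, -0.1]]
stand ['scene'] [0.5367 0.2328 0.1976] deg 11.32
[[0.4, 0.5], [-0.0, -0.0], [0.0, 0.0], [-0.6, -0.2], [0.2, -0.4]]
stand ['top', 'scene'] [0.5354 0.2341 0.2025] deg 11.6
[[0.4, 0.2], [0.3, -0.2], [-0.2, -0.6], [-0.3, -0.3], [-0.0, -0.3], [0.2, 0.2], [-0.2, -0.4], [-0.2, -0.3], [-0.9, -0.5], [-0.0, -0.7]]
caddy ['top'] [ 0.4996 -0.218  -0.6887] deg -39.46
[[-0.5, 0.1], [1.8, -2.9], [-1.0, 0.8], [-0.4, -0.4], [0.6, 0.8], [-0.0, 1.0], [-0.2, -0.1], [-0.4, 0.5]]
caddy ['scene'] [ 0.5027 -0.2202 -0.6723] deg -38.52
[[0.1, -0.2], [0.2, -0.0], [-0.3, 0.3], [0.4, -0.3], [-0.2, 0.4], [-0.3, 0.1], [0.1, -0.3], [-0.0, -0.0]]
caddy ['top', 'scene'] [ 0.5009 -0.2187 -0.6808] deg -39.01
[[-0.6, -0.3], [2.0, -3.7], [-0.3, 0.3], [-0.1, -0.6], [0.6, 0.3], [0.2, 0.2], [0.2, -0.4], [0.1, -0.1], [-0.4, -0.7], [-0.4, -1.1], [-0.2, -0.7], [0.5, -0.8], [-0.7, -0.2], [-0.8, -0.9], [0.1, -0.9], [-0.0, -0.0]]
top tube4 from cap z.108 [0.53468343 0.23404403 0.108     ]
scene tube4 from cap z.108 [0.53728412 0.23051472 0.108     ]
empty hole [ 0.43334845 -0.22581124  0.04      ]
[[ 0.361 -0.    -0.932]
 [ 0.932  0.     0.361]
 [ 0.    -1.     0.   ]] 0.8
```

The lone tube's stand is the rightmost of the two, top (267,209) against the empty one at (215,210). The grey-capped tube stands in it and the green look-alike is separate. One caddy corner that I clicked is hidden behind a cap, so I'll drop it, refit, and add a handle check.

```bash
cat >> h.py <<'E'
def go(target,jaw=None,cmd=None):
    """tool-frame slide(cm)/turn for tcp target, tool down; jaw: world angle of tool x in deg"""
    s=ctrl.sense(); M=R.from_rotvec(s["tcp_rot"]).as_matrix(); p=np.array(s["tcp_pos"]) if cmd is None else np.array(cmd)
    j=np.degrees(np.arctan2(M[1,0],M[0,0]))
    print("t",round(s["t"],2),"tcp",p.round(4),"jaw",j.round(2),"down",M[:,1].round(4),"F",np.round(s["contact_force"],1),"grip",round(s["grip_width"],3))
    print("slide",(M.T@(np.array(target)-p)*100).round(2))
    if jaw is not None:
        a=np.radians(jaw); T=np.array([[np.cos(a),0,-np.sin(a)],[np.sin(a),0,np.cos(a)],[0,-1,0]])
        print("rot",R.from_matrix(M.T@T).as_rotvec().round(3))
E
python3 - <<'E' 
import re
s=open('fit.py').read()
s=s.replace('if len(M)==8: w["scene"][7]=0','if len(M)==8: w["scene"][7]=0; w["top"][1]=0')
open('fit.py','w').write(s)
E
python3 fit.py | grep -A9 caddy
python3 - <<'E'
from h import *
# green
print("green",ray("top",(195+351/8-.44,150+150/8-.44),.1),ray("scene",(315+552/9-.44,155+162/9-.44),.1), "foot", ray("scene",(373.5,203),0))
a=np.radians(51); u=np.array([np.cos(a),np.sin(a),0]);v=np.array([-u[1],u[0],0]);c=np.array([.501,-.2187,.130])
P=[c+i*.034*u+j*.008*v for i in(-1,1) for j in (-1,1)]
print(((proj("top",P)-[405-.42,170-.42])*6).round(0).tolist()); print(((proj("scene",P)-[174.6,229.6])*5).round(0).tolist())
go([.5355,.2338,.2],68.8)
E
```

```text
caddy ['top'] [ 0.5007 -0.2187 -0.6753] deg -38.69
[[-0.8, -0.3], [0.0, -0.0], [-0.1, 0.3], [-0.1, -0.3], [0.4, 0.4], [0.1, 0.1], [0.2, -0.2], [0.2, -0.0]]
caddy ['scene'] [ 0.5027 -0.2202 -0.6723] deg -38.52
[[0.1, -0.2], [0.2, -0.0], [-0.3, 0.3], [0.4, -0.3], [-0.2, 0.4], [-0.3, 0.1], [0.1, -0.3], [-0.0, -0.0]]
caddy ['top', 'scene'] [ 0.5016 -0.2193 -0.6732] deg -38.57
[[-0.7, -0.6], [0.0, -0.0], [0.2, -0.1], [0.2, -0.6], [0.6, -0.0], [0.3, -0.3], [0.4, -0.5], [0.5, -0.4], [-0.1, -0.7], [0.0, -0.6], [-0.3, -0.2], [0.3, -0.7], [-0.4, -0.1], [-0.4, -0.5], [0.0, -0.7], [-0.0, -0.0]]
top tube4 from cap z.108 [0.53468343 0.23404403 0.108     ]
scene tube4 from cap z.108 [0.53728412 0.23051472 0.108     ]
empty hole [ 0.43409778 -0.22684822  0.04      ]
green [0.61677028 0.2885031  0.1       ] [0.61834025 0.28318023 0.1       ] foot [0.61790564 0.28982519 0.        ]
[[485.0, 290.0], [460.0, 325.0], [328.0, 176.0], [302.0, 210.0]]
[[139.0, 143.0], [132.0, 118.0], [320.0, 102.0], [309.0, 78.0]]
t 0.8 tcp [0.2259 0.5827 0.2313] jaw 68.81 down [-0.  0. -1.] F [-0.1 -1.1 -0.3] grip 1.001
slide [-21.35   3.13 -41.48]
rot [-0.  0.  0.]
```

Request:
{"op": "carry_out", "data": {"rot": [[0, 0, 0], [0, 0, 0], [0, 0, 0], [0, 0, 0], [0, 0, 0], [0, 0, 0], [0, 0, 0], [0, 0, 0]], "slide": [[-0.5, 0, -1], [-1.5, 0, -3], [-3, 0, -6], [-4.5, 0, -9], [-6, 0, -12], [-7.5, 0.5, -15], [-9, 0.5, -18], [-10.5, 0.5, -21]], "claw": [0, 0, 0, 0, 0.1, 0.2, 0.3, 0.3], "grip_force": 40}}

```text
t: 1.47
tcp_pos: [0.385, 0.4065, 0.2262]
tcp_rot: [-1.363, -0.932, 0.932]
contact_force: [1.4, -0.3, -0.5]
grip_width: 0.703
```

Request:
{"op": "carry_out", "data": {"rot": [[0, 0, 0], [0, 0, 0], [0, 0, 0], [0, 0, 0], [0, 0, 0], [0, 0, 0], [0, 0, 0], [0, 0, 0]], "slide": [[-1.5, 0.5, -3], [-3, 1, -6], [-4.5, 1.5, -9], [-6.5, 2, -12.5], [-8.5, 2.4, -16], [-10, 2.6, -19], [-10.8, 2.6, -20.5], [-10.8, 2.6, -20.5]], "claw": [0.3, 0.3, 0.3, 0.3, 0.3, 0.3, 0.3, 0.3]}}

```text
t: 2.13
tcp_pos: [0.5392, 0.2277, 0.1999]
tcp_rot: [-1.368, -0.926, 0.927]
contact_force: [-0.4, 0.5, -0.1]
grip_width: 0.701
```

```bash
python3 -c "
from h import *
go([.5355,.2338,.080],68.8)
cv2.imwrite('pics/t1.png',vision.snapshot('top')); cv2.imwrite('pics/s1.png',vision.snapshot('scene'))
im=cv2.imread('pics/t1.png'); crop(im,215,160,100,80,6,'pics/t1c.png')
im=cv2.imread('pics/s1.png'); crop(im,290,110,110,100,6,'pics/s1c.png')
"
```

```text
t 2.13 tcp [0.5392 0.2277 0.1999] jaw 68.33 down [ 0.0013 -0.0032 -1.    ] F [-0.4  0.5 -0.1] grip 0.701
slide [ 0.46 11.99  0.6 ]
rot [ 0.002 -0.008 -0.002]
```

View pics/s1c.png

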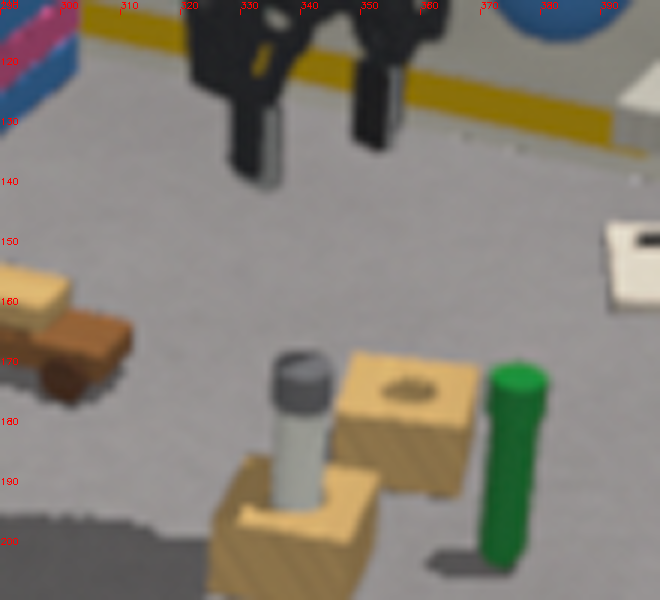

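View pics/t1c.png

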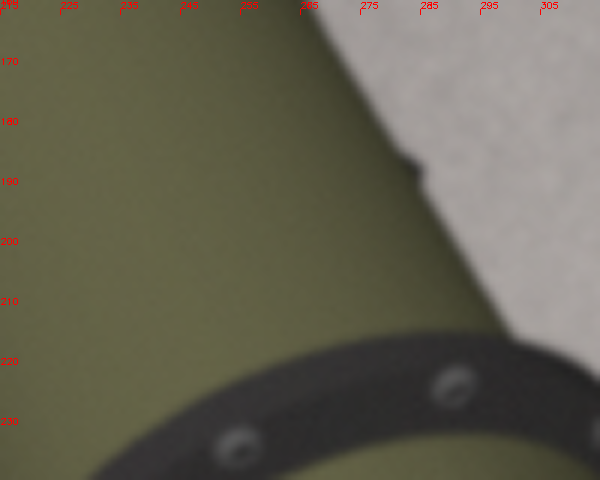

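```bash
python3 -c "
from h import *
go([.5355,.2338,.080],68.8)"
```

```text
t 2.23 tcp [0.5361 0.2329 0.2002] jaw 68.68 down [-3.e-04 -1.e-04 -1.e+00] F [-0.1  1.  -0. ] grip 0.699
slide [ 0.07 12.02  0.09]
rot [-0.    -0.002 -0.   ]
```

Request:
{"op": "carry_out", "data": {"rot": [[0, 0, 0], [0, 0, 0], [0, 0, 0], [0, 0, 0], [0, 0, 0], [0, 0, 0], [0, 0, 0], [0, 0, 0]], "slide": [[-0.1, 1, 0], [-0.1, 3, 0], [-0.1, 5, 0], [-0.1, 7, 0], [-0.1, 8.5, 0], [-0.1, 9.5, 0], [-0.1, 10, 0], [-0.1, 10, 0]], "claw": [0.3, 0.3, 0.3, 0.3, 0.3, 0.3, 0.3, 0.3]}}

```text
t: 2.9
tcp_pos: [0.5344, 0.2338, 0.0992]
tcp_rot: [-1.361, -0.932, 0.935]
contact_force: [-0.3, 0.5, 0.3]
grip_width: 0.705
```

```bash
python3 -c "
from h import *
go([.5355,.2338,.080],68.8)
im=vision.snapshot('scene'); crop(im,290,110,110,100,6,'pics/s2c.png')
im=vision.snapshot('top'); cv2.imwrite('pics/t2.png',im)
"
```

```text
t 2.9 tcp [0.5344 0.2338 0.0992] jaw 68.9 down [-1.8e-03 -5.0e-04 -1.0e+00] F [-0.3  0.5  0.3] grip 0.705
slide [ 0.04  1.92 -0.1 ]
rot [-0.001  0.002 -0.001]
```

View pics/s2c.png

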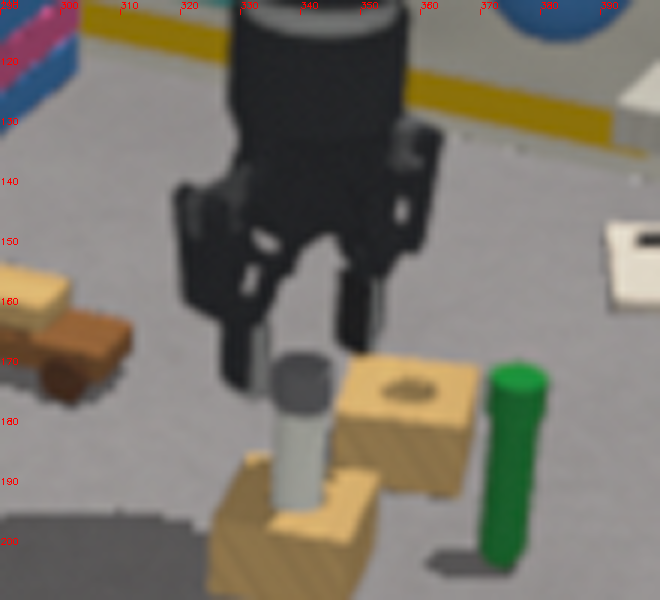

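Fingers straddle the cap (scene (340,173), fingers at 328 and 349). I'll go down 2 cm and close.

Request:
{"op": "carry_out", "data": {"rot": [[0, 0, 0], [0, 0, 0], [0, 0, 0], [0, 0, 0], [0, 0, 0], [0, 0, 0], [0, 0, 0], [0, 0, 0]], "slide": [[0, 1, 0], [0, 2, 0], [0, 2, 0], [0, 2, 0], [0, 2, 0], [0, 2, 0], [0, 2, 0], [0, 2, 0]], "claw": [0.3, 0.3, 0.3, 0.6, 0.8, 0.9, 1, 1], "grip_force": 40}}

```text
t: 3.67
tcp_pos: [0.5357, 0.2333, 0.0806]
tcp_rot: [-1.362, -0.933, 0.932]
contact_force: [-0.6, -0.4, -0.1]
grip_width: 0.312
```

Request:
{"op": "carry_out", "data": {"rot": [[0, 0, 0], [0, 0, 0], [0, 0, 0], [0, 0, 0], [0, 0, 0], [0, 0, 0], [0, 0, 0], [0, 0, 0]], "slide": [[0, 0, 0], [0, 0, 0], [0, 0, 0], [0, -0.3, 0], [0, -0.8, 0], [0, -1.5, 0], [0, -2.5, 0], [0, -3.5, 0]], "claw": [1, 1, 1, 1, 1, 1, 1, 1]}}

```text
t: 4.33
tcp_pos: [0.5354, 0.2331, 0.1163]
tcp_rot: [-1.362, -0.932, 0.933]
contact_force: [1.0, 0.8, -0.6]
grip_width: 0.312
```

```bash
python3 -c "
from h import *
go([.5355,.2338,.20],68.8)
im=vision.snapshot('scene'); crop(im,290,110,110,100,6,'pics/s3c.png')
"
```

```text
t 4.33 tcp [0.5354 0.2331 0.1163] jaw 68.81 down [-2.e-04 -2.e-04 -1.e+00] F [ 1.   0.8 -0.6] grip 0.312
slide [ 0.06 -8.37  0.02]
rot [-0.  0. -0.]
```

View pics/s3c.png

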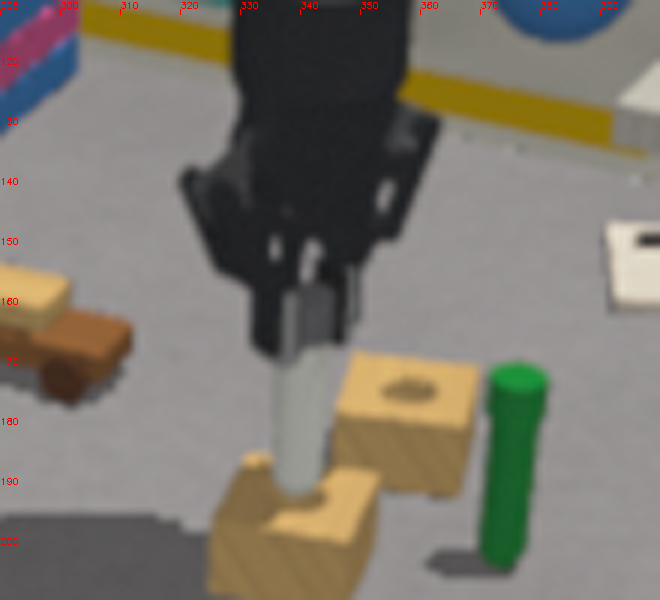

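Request:
{"op": "carry_out", "data": {"rot": [[0, 0, 0], [0, 0, 0], [0, 0, 0], [0, 0, 0], [0, 0, 0], [0, 0, 0], [0, 0, 0], [0, 0, 0]], "slide": [[0, -2, 0], [0, -5, 0], [0, -8, 0], [-1, -11, -0.2], [-3, -12.5, -0.5], [-6, -12.5, -1], [-9.5, -12.5, -1.5], [-13, -12.5, -2]], "claw": [1, 1, 1, 1, 1, 1, 1, 1]}}

```text
t: 5.05
tcp_pos: [0.5068, 0.1039, 0.2412]
tcp_rot: [-1.362, -0.935, 0.932]
contact_force: [1.0, -0.4, -1.0]
grip_width: 0.312
```

Request:
{"op": "carry_out", "data": {"rot": [[0, 0, 0], [0, 0, 0], [0, 0, 0], [0, 0, 0], [0, 0, 0], [0, 0, 0], [0, 0, 0], [0, 0, 0]], "slide": [[-3.5, 0, -0.5], [-7, 0, -1.1], [-10.5, 0, -1.6], [-14, 0, -2.2], [-17.5, 0, -2.7], [-21, 0, -3.2], [-24.5, 0, -3.8], [-27.5, 0, -4.3]], "claw": [1, 1, 1, 1, 1, 1, 1, 1]}}

```text
t: 5.72
tcp_pos: [0.4469, -0.1696, 0.2411]
tcp_rot: [-1.363, -0.932, 0.932]
contact_force: [0.6, 0.1, -0.7]
grip_width: 0.313
```

Request:
{"op": "carry_out", "data": {"rot": [[0, 0.05, 0], [0, 0.11, 0], [0, 0.17, 0], [0, 0.23, 0], [0, 0.28, 0], [0, 0.304, 0], [0, 0.304, 0], [0, 0.304, 0]], "slide": [[-2.5, 0, -0.4], [-4.5, 0, -0.7], [-5.6, 0, -0.9], [-6.1, 0, -0.9], [-6.1, 0, -0.9], [-6.1, 0, -0.9], [-6.1, 0, -0.9], [-6.1, 0, -0.9]], "claw": [1, 1, 1, 1, 1, 1, 1, 1]}}

```text
t: 6.38
tcp_pos: [0.4343, -0.227, 0.2406]
tcp_rot: [-1.455, -0.702, 0.701]
contact_force: [-0.4, 0.3, -1.0]
grip_width: 0.311
```

```bash
python3 -c "
from h import *
for n in('scene','top'): cv2.imwrite('pics/%s4.png'%n,vision.snapshot(n))
go([.434,-.2268,.24],51.4)
im=cv2.imread('pics/scene4.png'); crop(im,150,180,150,150,5,'pics/s4c.png')
"
```

```text
t 6.48 tcp [ 0.4343 -0.227   0.2405] jaw 51.5 down [ 2.e-04 -0.e+00 -1.e+00] F [-0.7 -0.9 -0.1] grip 0.315
slide [-0.01  0.05  0.04]
rot [0.    0.002 0.   ]
```

View pics/s4c.png

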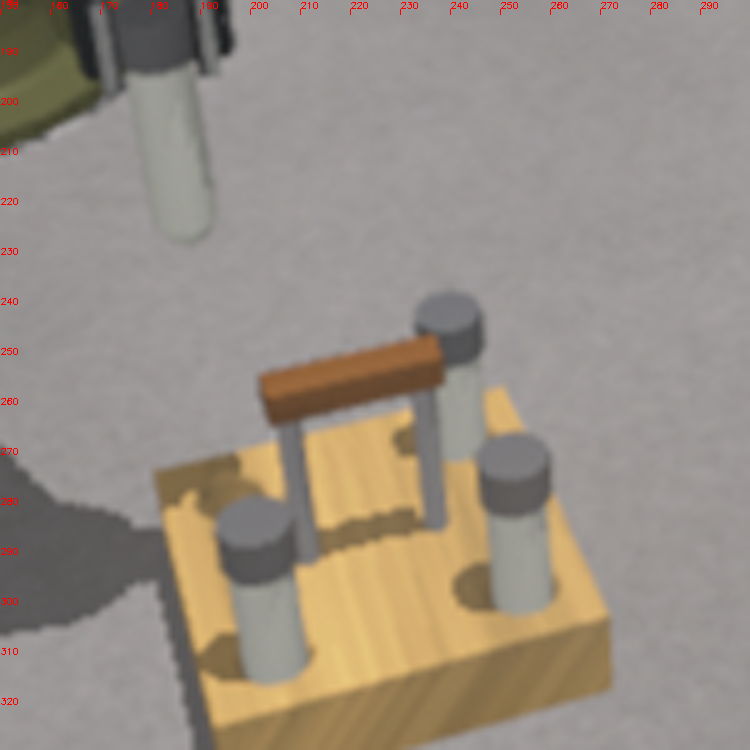

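View pics/top4.png

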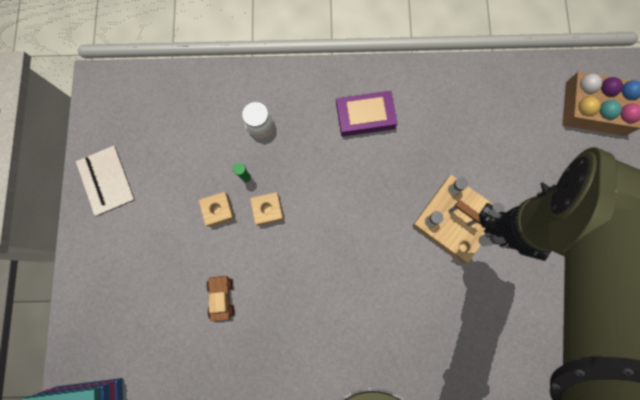

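```bash
python3 -c "
from h import *
p=[.4343,-.227]
P=proj('scene',[p+[.1695],p+[.2495],p+[.26]]); print(P.round(1), ((P-[149.6,179.6])*5).round(0))
"
```

```text
[[187.1 226.6]
 [181.  190.2]
 [180.2 185.1]] [[188. 235.]
 [157.  53.]
 [153.  28.]]
```

The foot is where predicted, (187,226) against (187,226.6). Now the descent.

Request:
{"op": "carry_out", "data": {"rot": [[0, 0, 0], [0, 0, 0], [0, 0, 0], [0, 0, 0], [0, 0, 0], [0, 0, 0], [0, 0, 0], [0, 0, 0]], "slide": [[0, 1.5, 0], [0, 4, 0], [0, 6.5, 0], [0, 9, 0], [0, 11, 0], [0, 12, 0], [0, 12.4, 0], [0, 12.4, 0]], "claw": [1, 1, 1, 1, 1, 1, 1, 1]}}

```text
t: 7.15
tcp_pos: [0.4339, -0.227, 0.1156]
tcp_rot: [-1.453, -0.7, 0.702]
contact_force: [-1.1, -0.4, -0.2]
grip_width: 0.309
```

```bash
python3 -c "
from h import *
for n in('scene','top'): cv2.imwrite('pics/%s5.png'%n,vision.snapshot(n))
go([.434,-.2268,.08],51.4)
im=cv2.imread('pics/scene5.png'); crop(im,150,200,140,140,5,'pics/s5c.png')
im=cv2.imread('pics/top5.png'); crop(im,405,170,105,100,6,'pics/t5c.png')
"
```

```text
t 7.25 tcp [ 0.4347 -0.2274  0.1169] jaw 51.42 down [ 8.e-04 -3.e-04 -1.e+00] F [-0.8 -0.4 -0.2] grip 0.314
slide [0.01 3.69 0.1 ]
rot [0.001 0.    0.   ]
```

View pics/s5c.png

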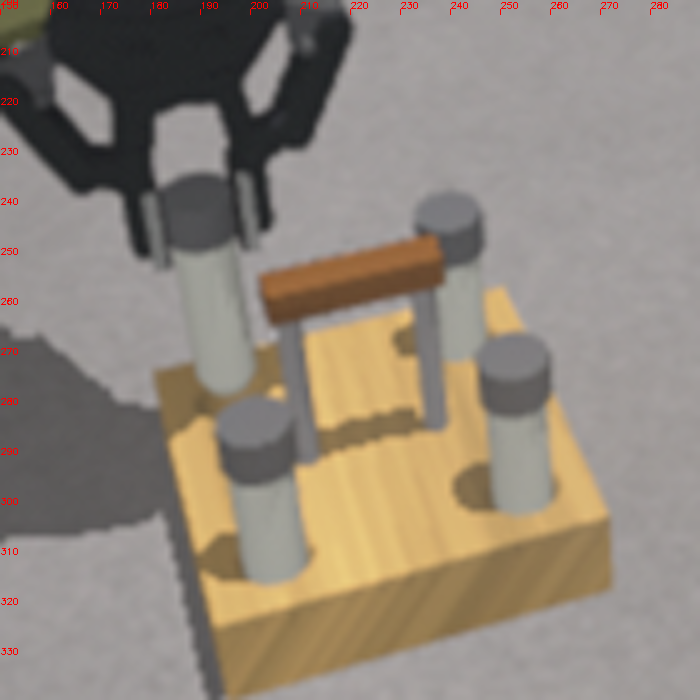

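View pics/t5c.png

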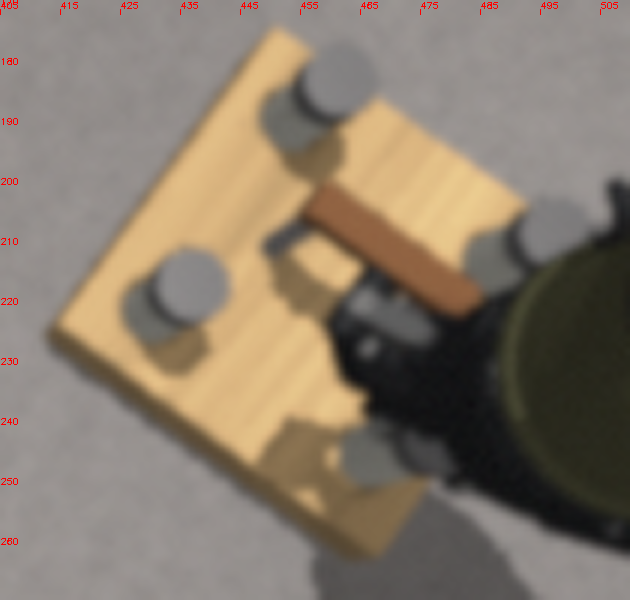

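Request:
{"op": "carry_out", "data": {"rot": [[0, 0, 0], [0, 0, 0], [0, 0, 0], [0, 0, 0], [0, 0, 0], [0, 0, 0], [0, 0, 0], [0, 0, 0]], "slide": [[0, 0.3, 0], [0, 0.6, 0], [0, 0.9, 0], [0, 1.2, 0], [0, 1.5, 0], [0, 1.8, 0], [0, 2, 0], [0, 2, 0]], "claw": [1, 1, 1, 1, 1, 1, 1, 1]}}

```text
t: 7.92
tcp_pos: [0.434, -0.2272, 0.0958]
tcp_rot: [-1.454, -0.7, 0.701]
contact_force: [-0.1, -0.5, -0.5]
grip_width: 0.315
```

```bash
python3 -c "
from h import *
go([.434,-.2268,.08],51.4)
im=vision.snapshot('scene'); crop(im,150,200,140,140,5,'pics/s6c.png')
"
```

```text
t 7.92 tcp [ 0.434  -0.2272  0.0958] jaw 51.39 down [-8.e-04  3.e-04 -1.e+00] F [-0.1 -0.5 -0.5] grip 0.315
slide [0.04 1.58 0.02]
rot [-0.001 -0.    -0.   ]
```

View pics/s6c.png

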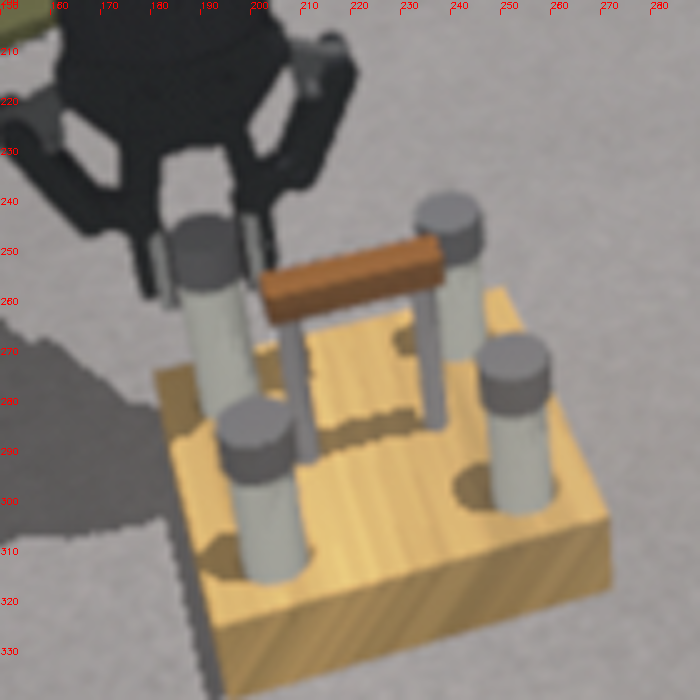

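Inside by about 15 mm with no force. Pushing it home.

Request:
{"op": "carry_out", "data": {"rot": [[0, 0, 0], [0, 0, 0], [0, 0, 0], [0, 0, 0], [0, 0, 0], [0, 0, 0], [0, 0, 0], [0, 0, 0]], "slide": [[0, 0.3, 0], [0, 0.6, 0], [0, 0.9, 0], [0, 1.1, 0], [0, 1.3, 0], [0, 1.5, 0], [0, 1.6, 0], [0, 1.7, 0]], "claw": [1, 1, 1, 1, 1, 1, 1, 1]}}

```text
t: 8.63
tcp_pos: [0.4352, -0.228, 0.0802]
tcp_rot: [-1.457, -0.701, 0.699]
contact_force: [-1.3, 0.4, 19.4]
grip_width: 0.314
```

Request:
{"op": "carry_out", "data": {"rot": [[0, 0, 0]], "slide": [[0, 0.1, 0]], "claw": [1]}}

```text
t: 8.72
tcp_pos: [0.4358, -0.2285, 0.0801]
tcp_rot: [-1.459, -0.702, 0.698]
contact_force: [-3.8, -0.3, 30.1]
grip_width: 0.314
```

```bash
python3 -c "
from h import *
go([.434,-.2268,.08],51.4)
im=vision.snapshot('scene'); crop(im,150,200,140,140,5,'pics/s7c.png')
"
```

```text
t 8.72 tcp [ 0.4358 -0.2285  0.0801] jaw 51.37 down [ 0.0039 -0.0022 -1.    ] F [-3.8 -0.3 30.1] grip 0.314
slide [0.02 0.01 0.24]
rot [ 0.004 -0.     0.001]
```

View pics/s7c.png

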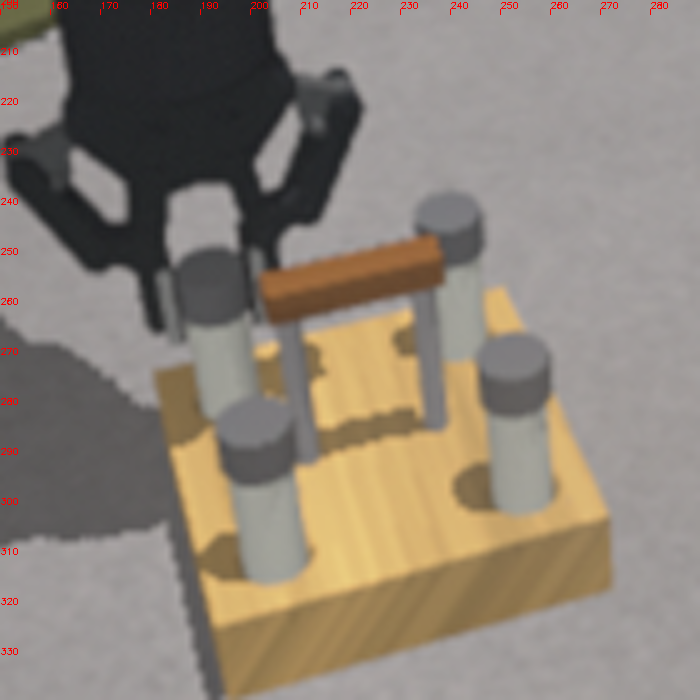

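It bottoms at TCP z 0.080, the same height as when I grasped it with its foot on the stand's hole bottom, so it is home. I'll relax, open and rise.

Request:
{"op": "carry_out", "data": {"rot": [[0, 0, 0], [0, 0, 0], [0, 0, 0], [0, 0, 0], [0, 0, 0], [0, 0, 0], [0, 0, 0], [0, 0, 0]], "slide": [[0, -0.15, 0], [0, -0.2, 0], [0, -0.2, 0], [0, -0.2, 0], [0, -0.2, 0], [0, -0.2, 0], [0, -0.2, 0], [0, -0.2, 0]], "claw": [1, 1, 0.6, 0.5, 0.4, 0.3, 0.3, 0.3]}}

```text
t: 9.43
tcp_pos: [0.4341, -0.2273, 0.0802]
tcp_rot: [-1.455, -0.7, 0.7]
contact_force: [0.8, -0.1, 0.4]
grip_width: 0.698
```

Request:
{"op": "carry_out", "data": {"rot": [[0, 0, 0], [0, 0, 0], [0, 0, 0], [0, 0, 0], [0, 0, 0], [0, 0, 0], [0, 0, 0], [0, 0, 0]], "slide": [[0, -0.5, 0], [0, -1.5, 0], [0, -3.5, 0], [0, -6, 0], [0, -9, 0], [0, -12, 0], [0, -13, 0], [0, -13, 0]], "claw": [0.3, 0.3, 0.3, 0.3, 0.3, 0.3, 0.3, 0.3]}}

```text
t: 10.1
tcp_pos: [0.4356, -0.2281, 0.2135]
tcp_rot: [-1.46, -0.703, 0.697]
contact_force: [-0.3, -0.3, -0.3]
grip_width: 0.702
```

```bash
python3 -c "
from h import *
for n in('scene','top'): cv2.imwrite('pics/%s8.png'%n,vision.snapshot(n))
go([.5016,-.2193,.21],-38.57)
im=cv2.imread('pics/scene8.png'); crop(im,175,230,110,110,5,'pics/s8c.png')
im=cv2.imread('pics/top8.png'); crop(im,405,170,105,100,6,'pics/t8c.png')
"
```

```text
t 10.2 tcp [ 0.434  -0.2272  0.2104] jaw 51.39 down [ 5.e-04 -2.e-04 -1.e+00] F [ 0.3  0.3 -0.1] grip 0.696
slide [ 4.84  0.04 -4.78]
rot [0.00e+00 1.57e+00 1.00e-03]
```

View pics/s8c.png

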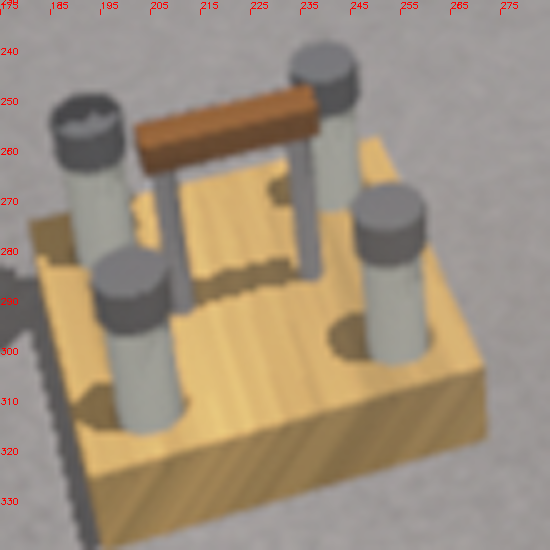

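View pics/t8c.png

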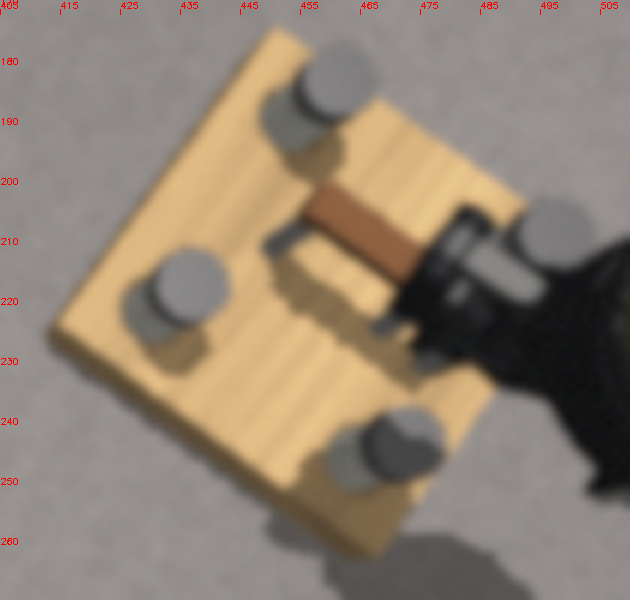

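Request:
{"op": "carry_out", "data": {"rot": [[0, 0.06, 0], [0, 0.16, 0], [0, 0.28, 0], [0, 0.4, 0], [0, 0.52, 0], [0, 0.64, 0], [0, 0.74, 0], [0, 0.8, 0]], "slide": [[0.5, 0, -0.5], [1.5, 0, -1.5], [2.5, 0, -2.5], [3.5, 0, -3.4], [4.3, 0, -4.2], [4.8, 0, -4.8], [4.8, 0, -4.8], [4.8, 0, -4.8]], "claw": [0.3, 0.3, 0.3, 0.3, 0.3, 0.3, 0.3, 0.3]}}

```text
t: 10.87
tcp_pos: [0.5014, -0.2191, 0.2082]
tcp_rot: [-1.569, -0.07, 0.075]
contact_force: [-0.0, -0.3, 0.6]
grip_width: 0.702
```

Request:
{"op": "carry_out", "data": {"rot": [[0, 0.06, 0], [0, 0.16, 0], [0, 0.28, 0], [0, 0.4, 0], [0, 0.52, 0], [0, 0.64, 0], [0, 0.74, 0], [0, 0.77, 0]], "slide": [[0, 0, 0], [0, 0, 0], [0, 0, 0], [0, 0, 0], [0, 0, 0], [0, 0, 0], [0, 0, 0], [0, 0, 0]], "claw": [0.3, 0.3, 0.3, 0.3, 0.3, 0.3, 0.3, 0.3]}}

```text
t: 11.53
tcp_pos: [0.5009, -0.2193, 0.2085]
tcp_rot: [-1.505, 0.534, -0.529]
contact_force: [-0.0, 0.1, -1.4]
grip_width: 0.699
```

Request:
{"op": "carry_out", "data": {"rot": [[0, 0, 0], [0, 0, 0]], "slide": [[0, 0, 0], [0, 0, 0]], "claw": [0.3, 0.3]}}

```text
t: 11.7
tcp_pos: [0.5011, -0.2194, 0.209]
tcp_rot: [-1.507, 0.528, -0.524]
contact_force: [-0.4, -0.3, 0.6]
grip_width: 0.699
```

```bash
python3 -c "
from h import *
print(((proj('scene',[[.434,-.2268,.108],[.434,-.2268,.088]])-[174.6,229.6])*5).round(0))
for n in('scene','top'): cv2.imwrite('pics/%s9.png'%n,vision.snapshot(n))
go([.5016,-.2193,.103],-38.57)
im=cv2.imread('pics/scene9.png'); crop(im,165,180,130,150,5,'pics/s9c.png')
"
```

```text
[[ 84. 112.]
 [ 90. 152.]]
t 11.8 tcp [ 0.5013 -0.2196  0.2095] jaw -38.49 down [-1.4e-03  3.0e-04 -1.0e+00] F [-0.3 -0.5  0.1] grip 0.699
slide [ 0.02 10.65  0.05]
rot [ 0.001  0.001 -0.001]
```

View pics/s9c.png

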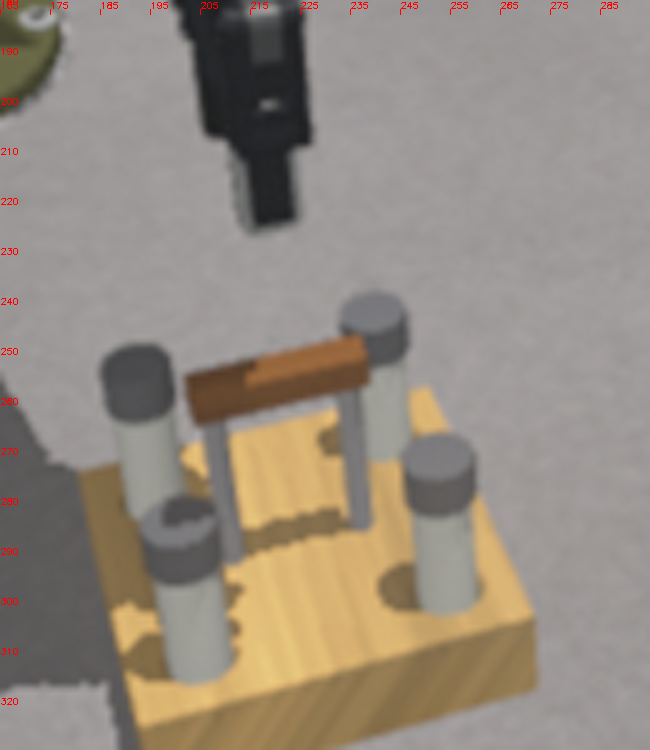

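View pics/top9.png

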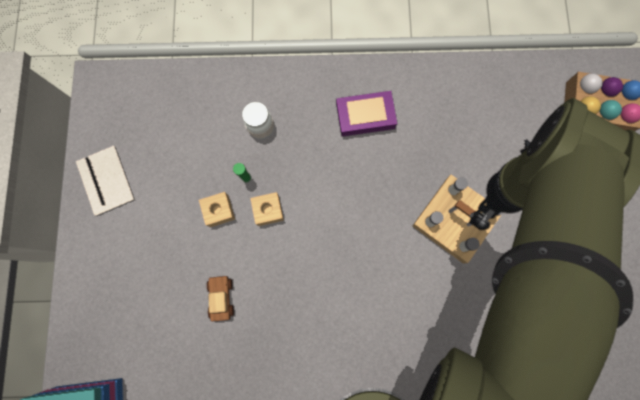

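The new tube's cap top is at s8c (87,112) against (84,112) predicted, so it is home. The gripper is centred over the bar, so I'll go down.

Request:
{"op": "carry_out", "data": {"rot": [[0, 0, 0], [0, 0, 0], [0, 0, 0], [0, 0, 0], [0, 0, 0], [0, 0, 0], [0, 0, 0], [0, 0, 0]], "slide": [[0, 1, 0], [0, 3, 0], [0, 5, 0], [0, 6.5, 0], [0, 7.5, 0], [0, 8, 0], [0, 8, 0], [0, 8, 0]], "claw": [0.3, 0.3, 0.3, 0.3, 0.3, 0.3, 0.3, 0.3]}}

```text
t: 12.47
tcp_pos: [0.5018, -0.22, 0.1305]
tcp_rot: [-1.506, 0.527, -0.527]
contact_force: [-0.2, -0.3, 0.7]
grip_width: 0.699
```

```bash
python3 -c "
from h import *
for n in('scene','top'): cv2.imwrite('pics/%s10.png'%n,vision.snapshot(n))
go([.5016,-.2193,.103],-38.57)
im=cv2.imread('pics/scene10.png'); crop(im,165,180,130,150,5,'pics/s10c.png')
im=cv2.imread('pics/top10.png'); crop(im,405,170,105,100,6,'pics/t10c.png')
"
```

```text
t 12.57 tcp [ 0.5021 -0.2201  0.1311] jaw -38.56 down [ 1.4e-03 -6.0e-04 -1.0e+00] F [ 0.1 -0.4 -0.2] grip 0.697
slide [-0.1   2.81  0.03]
rot [-0.     0.     0.001]
```

View pics/s10c.png

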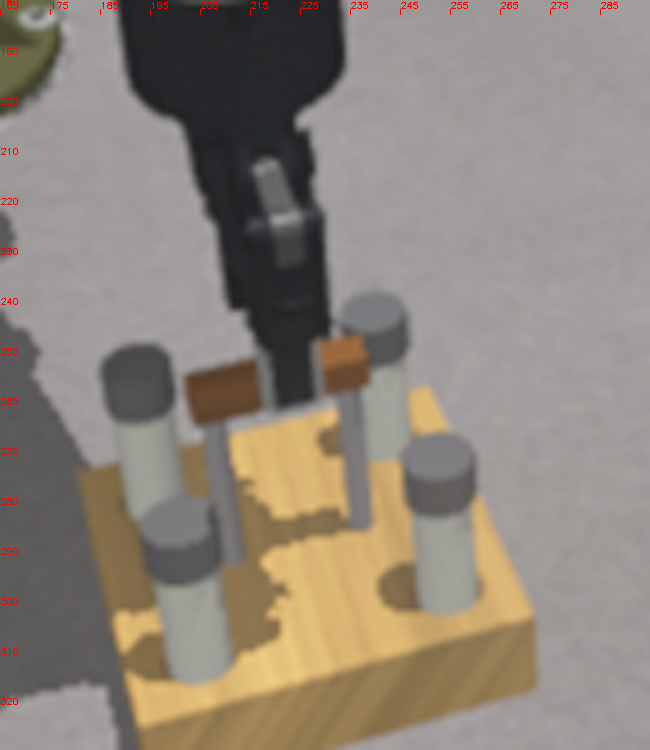

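View pics/t10c.png

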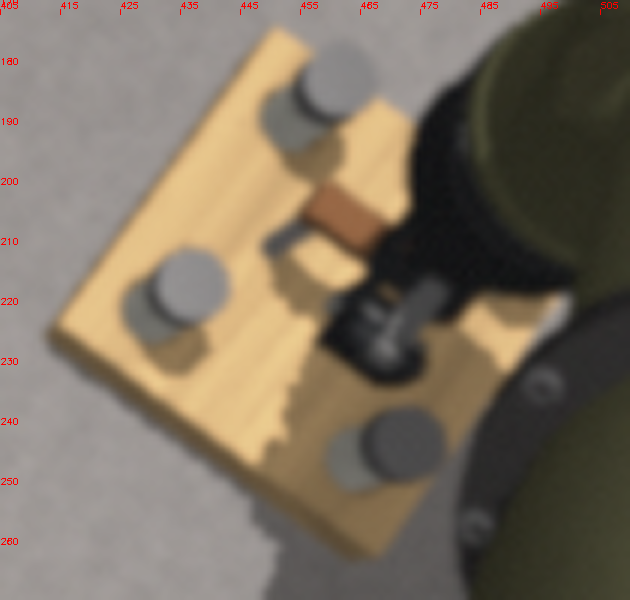

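Fingers straddle the bar. Lowering 2.7 cm and closing.

Request:
{"op": "carry_out", "data": {"rot": [[0, 0, 0], [0, 0, 0], [0, 0, 0], [0, 0, 0], [0, 0, 0], [0, 0, 0], [0, 0, 0], [0, 0, 0]], "slide": [[0, 1, 0], [0, 2, 0], [0, 2.7, 0], [0, 2.7, 0], [0, 2.7, 0], [0, 2.7, 0], [0, 2.7, 0], [0, 2.7, 0]], "claw": [0.3, 0.3, 0.3, 0.3, 0.5, 0.6, 0.7, 0.75], "grip_force": 100}}

```text
t: 13.23
tcp_pos: [0.5019, -0.2199, 0.1036]
tcp_rot: [-1.506, 0.526, -0.527]
contact_force: [0.4, 0.1, -0.2]
grip_width: 0.252
```

Request:
{"op": "carry_out", "data": {"rot": [[0, 0, 0], [0, 0, 0], [0, 0, 0], [0, 0, 0], [0, 0, 0], [0, 0, 0]], "slide": [[0, 0, 0], [0, 0, 0], [0, 0, 0], [0, 0, 0], [0, 0, 0], [0, 0, 0]], "claw": [0.8, 0.85, 0.9, 1, 1, 1]}}

```text
t: 13.73
tcp_pos: [0.5014, -0.2196, 0.1037]
tcp_rot: [-1.506, 0.527, -0.527]
contact_force: [-2.5, 1.6, 5.0]
grip_width: 0.167
```

```bash
python3 -c "
from h import *
go([.5016,-.2193,.103],-38.57)
im=vision.snapshot('scene'); crop(im,165,180,130,150,5,'pics/s11c.png')
"
```

```text
t 13.73 tcp [ 0.5014 -0.2196  0.1037] jaw -38.56 down [-1.e-04  4.e-04 -1.e+00] F [-2.5  1.6  5. ] grip 0.167
slide [-0.    0.07  0.03]
rot [-0.  0. -0.]
```

View pics/s11c.png

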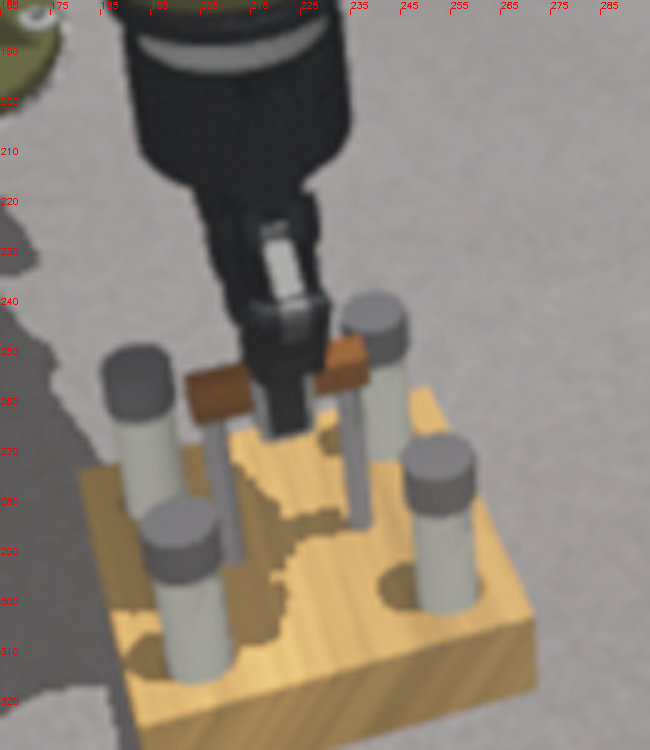

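The grip reads 0.167 (about 14 mm). For the 28 mm cap it read 26.5 mm, so this fits a 16 mm bar. Lifting gently.

Request:
{"op": "carry_out", "data": {"rot": [[0, 0, 0], [0, 0, 0], [0, 0, 0], [0, 0, 0], [0, 0, 0], [0, 0, 0], [0, 0, 0], [0, 0, 0]], "slide": [[0, -0.1, 0], [0, -0.3, 0], [0, -0.6, 0], [0, -1, 0], [0, -1.5, 0], [0, -2, 0], [0, -2.4, 0], [0, -2.5, 0]], "claw": [1, 1, 1, 1, 1, 1, 1, 1]}}

```text
t: 14.45
tcp_pos: [0.5021, -0.22, 0.1292]
tcp_rot: [-1.506, 0.526, -0.528]
contact_force: [0.5, 0.0, -6.4]
grip_width: 0.168
```

```bash
python3 -c "
from h import *
go([.5016,-.2193,.26],-38.57); print(ctrl.sense()['wrist_torque'])
im=vision.snapshot('scene'); crop(im,165,180,130,150,5,'pics/s12c.png')
"
```

```text
t 14.45 tcp [ 0.5021 -0.22    0.1292] jaw -38.56 down [ 1.3e-03 -5.0e-04 -1.0e+00] F [ 0.5  0.  -6.4] grip 0.168
slide [ -0.06 -13.08   0.03]
rot [-0.     0.     0.001]
[-0.03411021 -0.04161773 -0.00908364]
```

View pics/s12c.png

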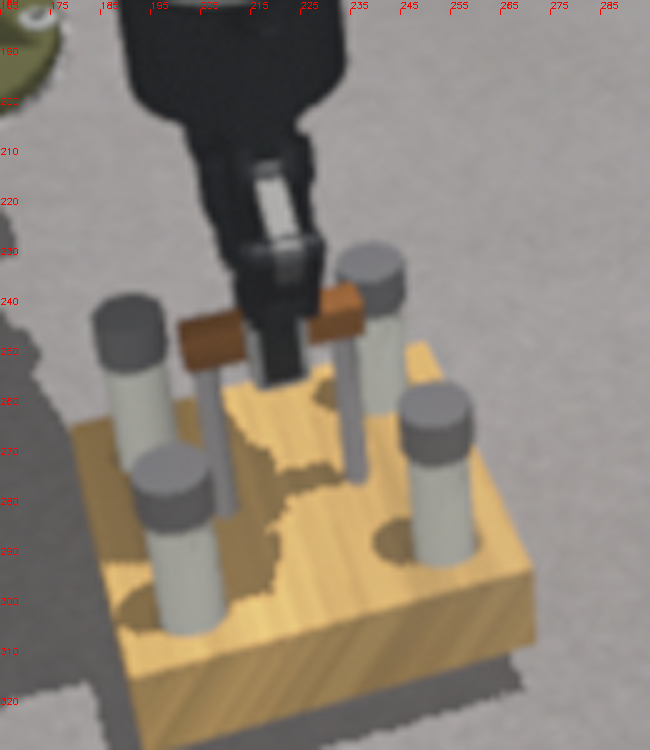

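The caddy is off the counter and level. On up to 15 cm.

Request:
{"op": "carry_out", "data": {"rot": [[0, 0, 0], [0, 0, 0], [0, 0, 0], [0, 0, 0], [0, 0, 0], [0, 0, 0], [0, 0, 0], [0, 0, 0]], "slide": [[0, -0.3, 0], [0, -0.9, 0], [0, -1.7, 0], [0, -2.6, 0], [0, -3.5, 0], [0, -4.4, 0], [0, -5.3, 0], [0, -6.2, 0]], "claw": [1, 1, 1, 1, 1, 1, 1, 1]}}

```text
t: 15.17
tcp_pos: [0.5017, -0.2198, 0.1915]
tcp_rot: [-1.506, 0.526, -0.527]
contact_force: [-0.5, -0.3, -4.9]
grip_width: 0.164
```

Request:
{"op": "carry_out", "data": {"rot": [[0, 0, 0], [0, 0, 0], [0, 0, 0], [0, 0, 0], [0, 0, 0], [0, 0, 0], [0, 0, 0], [0, 0, 0]], "slide": [[0, -0.9, 0], [0, -1.8, 0], [0, -2.7, 0], [0, -3.6, 0], [0, -4.5, 0], [0, -5.3, 0], [0, -5.8, 0], [0, -6, 0]], "claw": [1, 1, 1, 1, 1, 1, 1, 1]}}

```text
t: 15.83
tcp_pos: [0.502, -0.22, 0.2513]
tcp_rot: [-1.506, 0.526, -0.528]
contact_force: [0.4, -0.1, -5.4]
grip_width: 0.163
```

Request:
{"op": "carry_out", "data": {"rot": [[0, 0, 0], [0, 0, 0], [0, 0, 0], [0, 0, 0], [0, 0, 0], [0, 0, 0], [0, 0, 0], [0, 0, 0]], "slide": [[0, 0, 0], [0, 0, 0], [0, 0, 0], [0, 0, 0], [0, 0, 0], [0, 0, 0], [0, 0, 0], [0, 0, 0]], "claw": [1, 1, 1, 1, 1, 1, 1, 1]}}

```text
t: 16.5
tcp_pos: [0.5016, -0.2198, 0.2502]
tcp_rot: [-1.506, 0.527, -0.527]
contact_force: [-0.8, -0.2, -5.7]
grip_width: 0.165
```

```bash
python3 -c "
from h import *
for n in('scene','top'): cv2.imwrite('pics/%s13.png'%n,vision.snapshot(n))
go([.5016,-.2193,.26],-38.57); print(np.abs(ctrl.sense()['qvel']).max())
im=cv2.imread('pics/scene13.png'); crop(im,145,110,150,170,4,'pics/s13c.png')
import importlib.util
a=np.radians(51.43); u=np.array([np.cos(a),np.sin(a),0]);v=np.array([-u[1],u[0],0]); s=ctrl.sense(); c=np.array([*s['tcp_pos'][:2],s['tcp_pos'][2]-.1037])
e=np.array([0,0,1.])
for nm,d,h in (('block top',.075,.04),('captop',.048,.108)):
    P=[c+i*d*u+j*d*v+h*e for i,j in((1,1),(-1,1),(-1,-1),(1,-1))]
    print(nm,((proj('scene',P)-[144.6,109.6])*4).round(0).tolist())
"
```

```text
t 16.6 tcp [ 0.5017 -0.2197  0.2503] jaw -38.56 down [-1.e-04  0.e+00 -1.e+00] F [ 1.3 -0.  -5.7] grip 0.169
slide [-0.03 -0.97  0.03]
rot [ 0.  0. -0.]
0.009463883541321322
block top [[405.0, 360.0], [97.0, 420.0], [145.0, 609.0], [496.0, 528.0]]
captop [[354.0, 276.0], [143.0, 313.0], [179.0, 424.0], [409.0, 378.0]]
```

View pics/s13c.png

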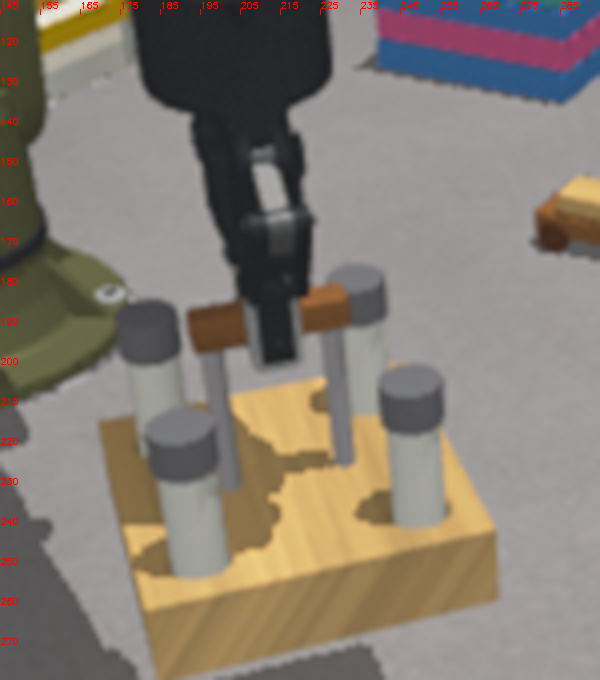

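View pics/top13.png

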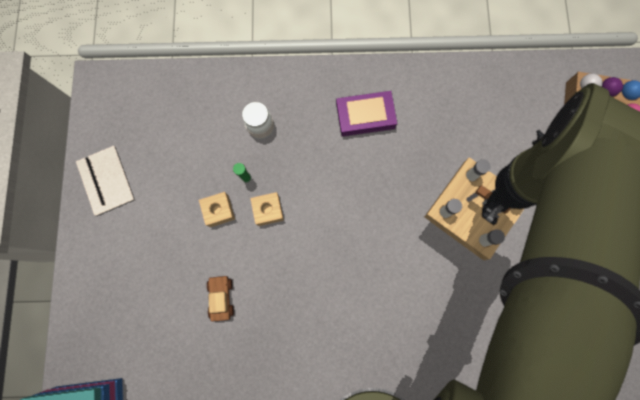

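View pics/scene13.png

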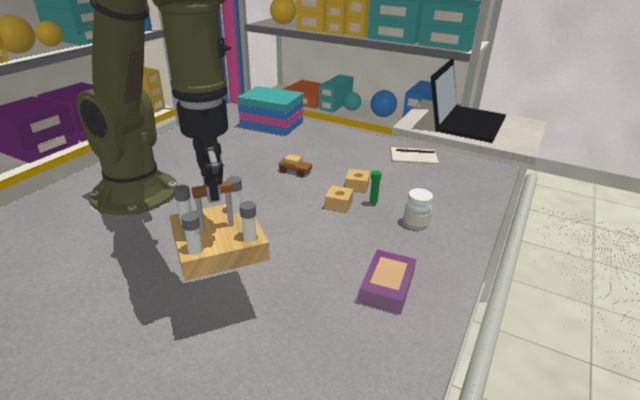

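With the caddy raised 14.7 cm and level, the cap tops come out within about 1 px of prediction: (148,313), (357,277), (411,378) and (182,424) in the crop. All four tubes are therefore fully in. Jar, game box and car are at unchanged pixels, and joint speeds are about 0.

```bash
python3 -c "
from cell import sign_off
print(sign_off())"
```

```text
the job is handed in; nothing more can be done
None
```

The job is handed in, with the arm holding the full caddy level and still by its handle, its underside about 14.7 cm above the counter.

I took the lone grey-capped tube from the rightmost stand and pushed it home in the caddy's empty hole. It bottomed at about 30 N, at the same height as in its stand. I then let go, pinched the handle bar at 100 N and lifted, finishing at t ≈ 16.6 s of the 59 s allowed.

- **Tubes:** all four cap tops were within about 1 px of where fully home tubes in a level caddy should appear, and the visible corners of the block also matched.
- **Car, game box and jar:** they looked unmoved in both cameras, as did the green look-alike.
- **Weight reading:** the sensor read about 5.7 N with the caddy raised. That is slightly under the roughly 5.4 to 7.5 N I would expect mid-range, but it was steady with no slip.
- **Camera agreement:** the two cameras differed by 2–3 mm on position, within what the job tolerated.

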